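# Get the nested dipping pots out from behind the bottles and set them on their saucers

### The arm

A 6-joint arm with a two-finger parallel gripper is mounted at the origin on a cart in front of the work surface, level with it; the furniture and walls round the work are solid. World frame = base frame: x ahead of the robot, y to its left, z up, the work surface at z = 0. Lengths are in m, angles in degrees, forces in N, time in s.
With the tool pointing down it reaches from about 0.3 to 0.875 m from the base axis. Payload 6.4 kg.
Tool frame: the origin (TCP) lies at the very end of the fingers, on their centre line; the grasp point (between the pads) lies 19 mm behind it (manip.grip_point_offset is the z of the grasp point in the tool frame, in m); z points along the fingers, y is the line along which they close (so a half turn about z gives the same grasp; the last joint's range is limited). The gripper opens to 88 mm and grips with 3 to 60 N. Pads are 18 mm wide; open, the fingers measure 123 mm over their backs; the gripper's body (75 mm by 187 mm) begins 45 mm behind the grasp point.
Start: joints at [61.117, 10.359, 92.074, -0, 77.567, -11.82], TCP at [0.169, 0.55, 0.239] pointing down, gripper open.
Joint ranges: [-171.53, 171.53], [-51.25, 118.39], [17.06, 147.69], [-65.23, 245.23], [0, 150.52], [-178.68, 178.68]. Speed limits (degrees/s): [147.25, 147.25, 172.46, 180, 180, 180].

### API

Orientations are given as [roll, pitch, yaw] about the fixed x, y, z axes, in that order (R = Rz(yaw) Ry(pitch) Rx(roll)).
In Python, from cell import sensors, optics, manip gives the robot as it stands.
- The arm moves only by the shell command python3 -m inch 'ROWS'. ROWS is JSON, a list of rows, each a list of 5 numbers: the finger opening in cm, from 0 to 8.81, then the shift along the tool's x, y, z in cm, then the turn about the tool's z in rad. In form: [[grip, x, y, z, twist], ...]. A call has 1 to 12 rows; each row shifts and turns the commanded pose from where the row before left it, along the tool's axes as they then stand; what a row does not reach is not made up. A row lasts 1/8 s, in which the tool goes at most 62.5 mm and 10.7 degrees, less where a joint would pass 70% of its speed; a pose out of reach is approached as far as the arm can. A call with a gripper value outside its range is refused whole. The fingers move at their own pace and stop on an object; the grip force is fixed at half the most. Time passes only in rows, so rows that do not move let the fingers close. It gives the time, the measured TCP pose, the force, the opening and the grip force at its end, in the units of the state.
- sensors.observe(): the state, without advancing time (a new reading comes with each control period).
- optics.capture(name): name is "side" or "top"; returns a dict with "image" (384x512x3 uint8, red, green, blue), "z_map" (384x512 float32, m along the optical axis (not along the pixel's ray), 0 where there is no reading), "fx", "fy", "cx", "cy" (pixels), "k1" (the pictures are not rectified: a ray, as slopes to the right and down, at radius r is drawn at 1 + k1 r^2 times it, then the intrinsics apply), "camera_from_world" (4x4, takes a point from world to camera coordinates). Camera axes: x right, y down, z forward; pixel columns grow to the right and rows downward; lengths in m; the calibration is good to about 2 mm. A picture is of the moment at which its call begins.
- manip.job_done(): hands the job in; it is judged then, once.
Trained networks look in the newest picture that a camera, given by its name, has taken for a name from the list of things; names that differ only in an ending like _2 or _b are one class to them, and where a whole thing is asked for, a point or a joint stands for the part that bears it (a point fixed in the world has none). Each returns a list of dicts, best first, with "conf" (0 to 1); they miss things now and then, are a little off and sometimes report something else, mostly with a low value. They report only what shows in the picture. A call takes as long as a camera call. They do not tell look-alikes from the thing itself.
- optics.spot_in(camera, query): "point" ([x, y, z] in m, in the coordinates of the camera as it stood for that picture, good to about 4 mm: the middle of the surface that is visible of it).
- optics.tip_of(camera, query): "point" ([x, y, z] in m, in the coordinates of the camera as it stood for that picture, good to about 4 mm: a listed point, or the origin of a listed thing).
The state is a dict: "clock": time; "joint_pos": joint angles; "joint_velocities": joint speeds; "joint_efforts": joint torques, N m; "tool_pos": TCP position; "tool_rot": TCP orientation; "wrist_force": force on the tool from outside, world axes, zero at the start; "moment": the same for the moment, N m; "finger_gap": finger opening in m; "grasp_force": force on a finger pad.
Only numpy, scipy, OpenCV 4.12 (cv2) and the standard library are available. Lean on these libraries where they do the work, as an engineer would, in place of code of your own. Each camera call takes 0.05 s, during which the arm holds its last target. There are 200 camera calls.

### The job

Get the two dipping pots out of the wooden bottle caddy and ready for serving: first lift out the two oily bottles that stand in front of them and park both, upright, on the steel drip tray. Then pull the nested pots apart and seat the large pot flat in the well of the large saucer and the small pot in that of the small saucer, and only after that put each bottle back in the caddy where it stood, left or right as before. Keep bottles and pots upright all the time and leave the salt shaker and the sugar bowl where they are.

Things in the scene. Friction and masses are not known exactly. Their poses are not given: they have to be found in the camera images.
- caddy: Dark wooden bottle caddy, fixed, 168 (x) by 160 (y) mm, walls 28 mm high, bail handles 8 mm out at both y ends. Origin: centre of underside; floor 10 mm up. Front bay (-x side): 78 by 146 mm inside, from x -77 to +1 mm; the bottles stand in it at x -38, y +33 and -33 mm. Back bay (+x side): 70 by 146 mm inside, centred at x +42; the nested pots stand in it, within 25 mm of its middle.
- drip_tray: Round steel drip tray, fixed, 158 mm across, rim 10 mm high, flat floor 146 mm across and 3 mm above the worktop. Origin: centre of its underside. Both bottles fit on it side by side, the white one about 34 mm and the dark one about 40 mm from its centre, across from each other. Mind the tall fridge to the right: top 0.55 m up, corner near x 0.26, y -0.08 m.
- large_saucer: Large white saucer, fixed, 94 mm across, 11 mm high; flat round well in the middle about 68 mm across, its floor 4 mm above the worktop, with sloping sides. Origin: centre of its underside. It and the small saucer may have changed places.
- small_saucer: Small white saucer, fixed, 76 mm across, 10 mm high; flat round well in the middle about 51 mm across, its floor 4 mm above the worktop, with sloping sides. Origin: centre of its underside.
- white_bottle: White ceramic bottle with a cork, 64 mm wide, 223 mm tall, 0.45 kg. Origin: centre of its underside, z up its axis. Its body goes up to 160 mm; grip the neck, about 30 mm wide, 163 to 200 mm above the origin. It starts upright in the caddy's front bay, left or right.
- dark_bottle: Slim dark glass bottle with a red cap, 44 mm wide, 205 mm tall, 0.49 kg. Origin: centre of its underside, z up its axis. Its body goes up to 119 mm; grip the neck, about 18 to 22 mm wide, 140 to 200 mm above the origin. It starts upright beside the white one in the caddy's front bay, about 12 mm from it.
- large_pot: Large white dipping pot: an open, slightly tapered round cup, foot 50 mm and rim 63 mm across, 40 mm tall, wall 3.5 mm, inner floor 8 mm above its underside, about 0.16 kg. Origin: centre of its underside, z up. It starts upright in the back bay with the small pot nested in it.
- small_pot: Small white dipping pot: an open round cup, narrower and taller than the large one, foot 35 mm and rim 42 mm across, 56 mm tall, wall 3.5 mm, about 0.11 kg. Origin: centre of its underside, z up. It starts loosely inside the large pot, standing on that pot's inner floor, so that its top 24 mm stand out above the large pot's rim and can be gripped from above.
- salt_shaker: Glass salt shaker with a white top, 44 mm wide, 90 mm tall, standing loose on the worktop in front of the sink, between tray and saucers. Origin: centre of its underside. Leave it alone.
- sugar_bowl: Round white sugar bowl with a lid, 95 mm wide, 74 mm tall, standing loose on the worktop behind the caddy. Origin: centre of its underside. Leave it alone.
Things that resemble listed ones, but are neither listed nor needed, are in the scene too. Leave any blue or pink look-alike of the small_pot alone.

How it is judged (in metres and radians):
On the way, in this order (a step that is already met when the one before it is completed fails the run):
1. both bottles stand upright and released on the drip tray (z of white_bottle in the frame of drip_tray between 0.001 and 0.007 m and horizontal distance between white_bottle and drip_tray below 0.055 m and angle between each of white_bottle, dark_bottle's own z axis and vertical below 0.08 rad and linear speed of each of white_bottle, dark_bottle below 0.02 m/s and contact force between each of white_bottle, dark_bottle and the fingers below 0.1 N and z of dark_bottle in the frame of drip_tray between 0.001 and 0.007 m and horizontal distance between dark_bottle and drip_tray below 0.065 m), for 0.2 s.
2. with both bottles still on the drip tray, the large pot sits flat and released in the large saucer and the small pot in the small saucer (all of step 1 and z of large_pot in the frame of large_saucer between 0.001 and 0.0075 m and horizontal distance between large_pot and large_saucer below 0.013 m and angle between each of large_pot, small_pot's own z axis and vertical below 0.08 rad and linear speed of each of large_pot, small_pot below 0.02 m/s and contact force between each of large_pot, small_pot and the fingers below 0.1 N and z of small_pot in the frame of small_saucer between 0.001 and 0.0075 m and horizontal distance between small_pot and small_saucer below 0.013 m), for 0.2 s.
At the end, for the whole second after the job is handed in: Large pot flat in the large saucer, small pot in the small saucer (centres within 13 mm, feet on the wells' floors within 3.5 mm); each bottle upright on the caddy floor in its own old place (within 25 mm of where it stood); all four released and at rest (z of large_pot in the frame of large_saucer between 0.001 and 0.0075 m and horizontal distance between large_pot and large_saucer below 0.013 m and angle between each of large_pot, small_pot, white_bottle, dark_bottle's own z axis and vertical below 0.08 rad and linear speed of each of large_pot, small_pot, white_bottle, dark_bottle below 0.02 m/s and contact force between each of large_pot, small_pot, white_bottle, dark_bottle and the fingers below 0.1 N and z of small_pot in the frame of small_saucer between 0.001 and 0.0075 m and horizontal distance between small_pot and small_saucer below 0.013 m and distance of each of white_bottle, dark_bottle from where it was at the start of the episode below 0.025 m and z of white_bottle in the frame of caddy between 0.007 and 0.0135 m and horizontal distance between each of white_bottle, dark_bottle and caddy below 0.09 m and z of dark_bottle in the frame of caddy between 0.007 and 0.0135 m); the robot touches nothing.
It fails at once if a bottle or a pot is tipped by more than about 35 degrees (angle between any of white_bottle, dark_bottle, large_pot, small_pot's own z axis and vertical above 0.6 rad).
It fails at once if the salt shaker or the sugar bowl is shifted by more than 20 mm (distance of any of salt_shaker, sugar_bowl from where it was at the start of the episode above 0.02 m).
It also fails if it takes over 115 s, if anything falls off the work surface, if the arm or the gripper's body presses on something with over 40 N, if the wrist force passes 120 N, or if a joint passes its speed limit or range.

## Working session

There is one attempt and no reset: what is moved stays moved. The work goes in short steps, Python scripts to look and compute and a shell command to move; the robot and the scene stay as the last step left them, time stands still between calls to the robot, and variables do not carry over. Pictures are saved under pics/ and viewed, at most 14 in all, crops included, and the job is handed in when it is done.

```bash
ls; mkdir -p pics
cat > h.py <<'E'
import numpy as np, cv2
from cell import sensors, optics, manip
def cap(n):
    return optics.capture(n)
def c2w(c,p):
    return (np.linalg.inv(c["camera_from_world"])@np.r_[p,1])[:3]
def cloud(c):
    h,w=c["z_map"].shape
    u,v=np.meshgrid(np.arange(w),np.arange(h))
    K=np.array([[c["fx"],0,c["cx"]],[0,c["fy"],c["cy"]],[0,0,1.]])
    n=cv2.undistortPoints(np.stack([u,v],-1).reshape(-1,1,2).astype(float),K,np.array([c["k1"],0,0,0,0.])).reshape(h,w,2)
    z=c["z_map"]
    P=np.dstack([n[...,0]*z,n[...,1]*z,z])
    T=np.linalg.inv(c["camera_from_world"])
    W=P@T[:3,:3].T+T[:3,3]
    W[z<=0]=np.nan
    return W
def save(c,f,box=None,s=1):
    im=c["image"][...,::-1]
    if box: im=im[box[1]:box[3],box[0]:box[2]]
    cv2.imwrite("pics/"+f,cv2.resize(im,None,fx=s,fy=s,interpolation=cv2.INTER_CUBIC))
E
python3 - <<'E'
from h import *
for n in ["top","side"]:
    c=cap(n); save(c,n+"0.png",s=1.5)
    print(n,c2w(c,[0,0,0]).round(3))
    for q in ["caddy","drip_tray","large_saucer","small_saucer","white_bottle","dark_bottle","large_pot","small_pot","salt_shaker","sugar_bowl"]:
        print(q,[(c2w(c,r["point"]).round(3).tolist(),round(r["conf"],2)) for r in optics.tip_of(n,q)[:3]])
s=sensors.observe(); print(s["clock"],s["tool_pos"],s["tool_rot"],s["finger_gap"],manip.grip_point_offset)
E
```

```text
pics
top [0.451 0.031 1.451]
caddy [([0.584, -0.168, -0.007], 0.66), ([0.464, -0.022, -0.002], 0.24)]
drip_tray [([0.468, -0.022, -0.001], 0.61)]
large_saucer [([0.383, 0.36, 0.001], 0.76)]
small_saucer [([0.49, 0.429, -0.002], 0.97)]
white_bottle []
dark_bottle [([0.536, -0.165, 0.013], 0.66)]
large_pot [([0.615, -0.132, 0.013], 0.55)]
small_pot [([0.612, -0.134, 0.016], 0.65), ([0.617, -0.34, -0.002], 0.58), ([0.614, -0.414, -0.0], 0.51)]
salt_shaker [([0.442, 0.109, 0.002], 0.67)]
sugar_bowl [([0.776, -0.223, 0.003], 0.96), ([0.612, -0.136, 0.02], 0.57)]
side [0.571 0.959 0.98 ]
caddy [([0.589, -0.169, -0.001], 0.71)]
drip_tray [([0.46, -0.025, 0.001], 0.6), ([0.613, -0.134, 0.021], 0.44)]
large_saucer [([0.385, 0.359, -0.0], 0.55)]
small_saucer [([0.493, 0.428, -0.0], 0.97), ([0.613, -0.132, 0.018], 0.42)]
white_bottle [([0.574, -0.213, 0.01], 0.78)]
dark_bottle [([0.542, -0.161, 0.011], 0.6)]
large_pot [([0.612, -0.132, 0.008], 0.55)]
small_pot [([0.617, -0.341, -0.0], 0.63), ([0.615, -0.133, 0.02], 0.48), ([0.614, -0.418, 0.002], 0.42)]
salt_shaker [([0.443, 0.105, 0.003], 0.57)]
sugar_bowl [([0.775, -0.228, -0.001], 0.67)]
1.1 [0.1686927  0.54973548 0.23873377] [1.79997968e+02 6.34456124e-04 1.62939935e+02] 0.08821884157653889 -0.0187
```

View pics/top0.png

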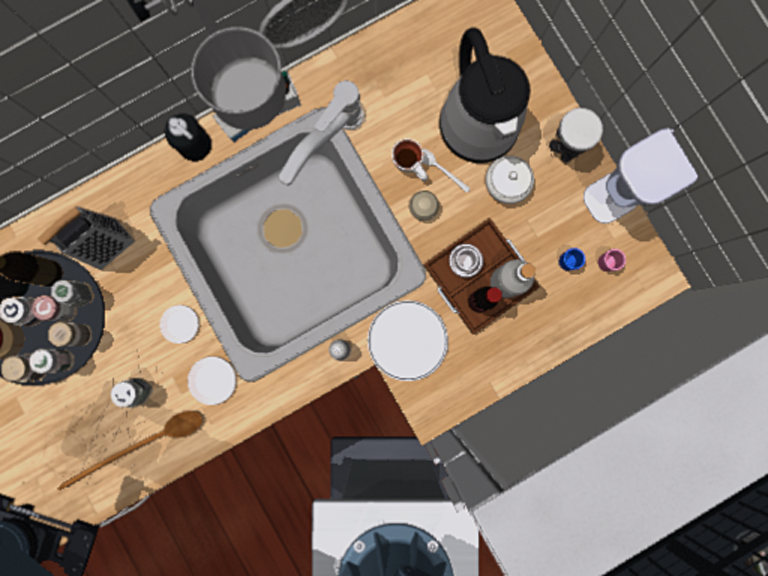

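View pics/side0.png

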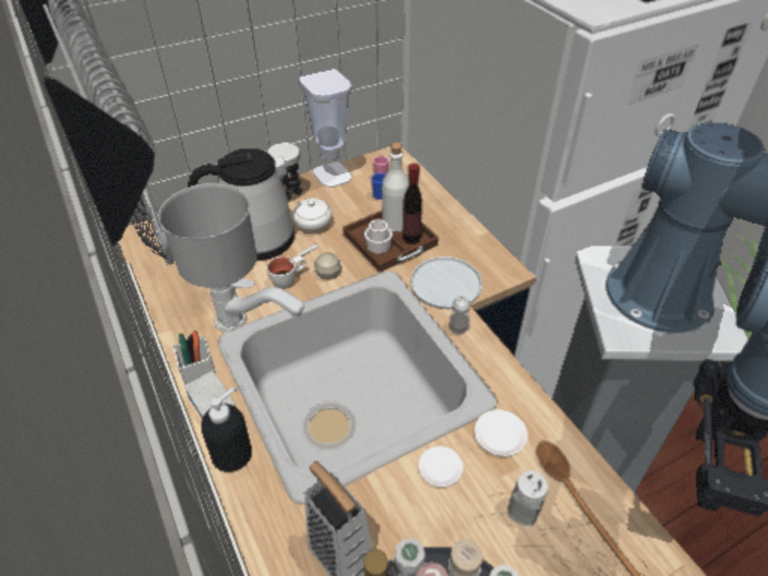

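The top view shows the caddy at about (482,275), with the white bottle on the right (515,280), the dark bottle at (487,298) and the nested white pots at (465,260). The tray is at (408,340), the large saucer at (212,380), the small saucer at (180,323) and the salt shaker at (340,349). The blue (572,259) and pink (613,260) cups are look-alikes, so I'll leave them alone. The side view agrees with this. Next I'll refine the positions from the depth data.

```bash
cat >> h.py <<'E'
def near(W,xy,r,z0,z1):
    P=W.reshape(-1,3); P=P[~np.isnan(P[:,0])]
    return P[(np.hypot(P[:,0]-xy[0],P[:,1]-xy[1])<r)&(P[:,2]>z0)&(P[:,2]<z1)]
def circ(P):
    return np.r_[np.array(cv2.minEnclosingCircle((P[:,:2]*1000).astype(np.float32))[0]),cv2.minEnclosingCircle((P[:,:2]*1000).astype(np.float32))[1]].round(1)
def delta(x,y,z,yaw):
    s=sensors.observe(); p=s["tool_pos"]; w=np.radians(s["tool_rot"][2]); d=np.array([x,y,z])-p
    tw=(s["tool_rot"][2]-yaw+180)%360-180
    g=lambda a:np.round(100*np.array([d[0]*np.cos(a)+d[1]*np.sin(a),d[0]*np.sin(a)-d[1]*np.cos(a),-d[2]]),2)
    print("tcp",p.round(4),"rot",s["tool_rot"].round(2) if hasattr(s["tool_rot"],"round") else s["tool_rot"],"t",s["clock"])
    print("twist rad",round(np.radians(tw),3),"cm now",g(w),"cm after twist",g(np.radians(yaw)))
E
python3 - <<'E'
from h import *
for n in ["top","side"]:
    c=cap(n); W=cloud(c); print(n)
    for nm,xy,r,z0,z1 in [("whitecap",(.574,-.213),.035,.2,.26),("whiteneck",(.574,-.213),.035,.18,.2),("whitebody",(.574,-.213),.045,.05,.15),("darkcap",(.54,-.163),.03,.16,.25),("darkbody",(.54,-.163),.026,.03,.12),
      ("small_pot_rim",(.613,-.133),.05,.064,.085),("largepot",(.613,-.133),.045,.043,.056),("tray",(.465,-.023),.1,.007,.014),("trayfloor",(.465,-.023),.1,.001,.006),
      ("Lsauc",(.384,.36),.06,.0075,.02),("Ssauc",(.491,.429),.05,.007,.02),("Lall",(.384,.36),.06,.004,.02),("Sall",(.491,.429),.05,.004,.02),("salt",(.443,.107),.03,.02,.1),("caddywall",(.588,-.168),.14,.02,.035)]:
        P=near(W,xy,r,z0,z1)
        if len(P)>5: print(nm,len(P),"circ mm",circ(P),"z",P[:,2].min().round(3),np.median(P[:,2]).round(3),P[:,2].max().round(3),"mean",(P[:,:2].mean(0)*1000).round(1))
        if nm=="caddywall": print(cv2.minAreaRect((P[:,:2]*1000).astype(np.float32)))
    save(c,n+"crop.png",(250,140,380,230) if n=="top" else (220,90,340,190),5)
E
```

```text
top
whitecap 126 circ mm [ 576.9 -214.8   15.6] z 0.204 0.23 0.238 mean [ 575.5 -212.1]
whiteneck 11 circ mm [ 571.1 -207.5   10. ] z 0.18 0.186 0.192 mean [ 569.7 -205.4]
whitebody 270 circ mm [ 575.9 -213.1   31.8] z 0.053 0.133 0.15 mean [ 570.1 -200.1]
darkcap 108 circ mm [ 538.  -160.1   13. ] z 0.161 0.214 0.221 mean [ 537.5 -158.3]
darkbody 62 circ mm [ 535.6 -153.4   20.6] z 0.032 0.078 0.118 mean [ 531.5 -143.8]
small_pot_rim 64 circ mm [ 615.5 -131.3   20.7] z 0.064 0.074 0.079 mean [ 615.5 -131.6]
largepot 107 circ mm [ 615.2 -131.5   31.1] z 0.043 0.049 0.056 mean [ 616.4 -132.6]
tray 381 circ mm [467.3 -22.5  97.2] z 0.007 0.009 0.014 mean [476.  -13.8]
trayfloor 1657 circ mm [465.1 -23.   99.9] z 0.001 0.003 0.006 mean [465.6 -21.5]
Lsauc 317 circ mm [385.7 360.   58.4] z 0.008 0.01 0.019 mean [383.8 358.1]
Ssauc 217 circ mm [485.9 429.4  44.6] z 0.007 0.009 0.018 mean [490.4 428. ]
Lall 651 circ mm [384.3 359.8  59.6] z 0.004 0.007 0.019 mean [384.7 357.3]
Sall 403 circ mm [490.5 429.5  49.3] z 0.004 0.007 0.018 mean [490.7 428. ]
salt 176 circ mm [443.1 109.6  20.8] z
[... 846 characters left out ...]
8.2  90.6] z 0.007 0.009 0.014 mean [470.8 -29.2]
trayfloor 1069 circ mm [465.1 -23.1  99.9] z 0.001 0.003 0.006 mean [467.9 -22. ]
Lsauc 292 circ mm [387.4 354.5  51.7] z 0.008 0.01 0.016 mean [381.9 354.2]
Ssauc 236 circ mm [492.3 424.1  38. ] z 0.007 0.009 0.015 mean [492.8 422.8]
Lall 668 circ mm [384.8 357.2  57.3] z 0.004 0.007 0.016 mean [384.3 354.1]
Sall 486 circ mm [491.3 425.3  47.7] z 0.004 0.007 0.015 mean [492.6 423.2]
salt 254 circ mm [443.9 111.8  21.4] z 0.02 0.058 0.092 mean [444.4 120.6]
caddywall 476 circ mm [ 589.1 -162.5  112.5] z 0.02 0.026 0.035 mean [ 588.9 -140.4]
((587.4988403320312, -162.78367614746094), (168.61273193359375, 170.04830932617188), 35.56037139892578)
```

Run:
```python
from h import *
for n in ["top","side"]:
    c=cap(n); W=cloud(c); im=c["image"].astype(int)
    # intersect pixel rays with plane z=h instead of noisy depth
    T=np.linalg.inv(c["camera_from_world"]); K=np.array([[c["fx"],0,c["cx"]],[0,c["fy"],c["cy"]],[0,0,1.]])
    for nm,xy,h,R in [("L",(.384,.358),.010,.07),("S",(.491,.427),.009,.06),("tray",(.465,-.023),.009,.105)]:
        m=(np.hypot(W[...,0]-xy[0],W[...,1]-xy[1])<R)&((im.min(-1)>165) if nm!="tray" else (im.max(-1)-im.min(-1)<25)&(im.min(-1)>110))
        k,l,st,_=cv2.connectedComponentsWithStats(m.astype(np.uint8)); m=l==1+np.argmax(st[1:,4])
        v,u=np.nonzero(m)
        q=cv2.undistortPoints(np.c_[u,v].reshape(-1,1,2).astype(float),K,np.array([c["k1"],0,0,0,0.])).reshape(-1,2)
        d=np.c_[q,np.ones(len(q))]@T[:3,:3].T; P=T[:3,3]+d*((h-T[2,3])/d[:,2:])
        e=cv2.fitEllipse(cv2.convexHull((P[:,:2]*1e4).astype(np.int32)))
        print(n,nm,circ(P),"mean",(P[:,:2].mean(0)*1000).round(1),"ell",np.round(e[0],0)/10,np.round(e[1],0)/10)
delta(.5763,-.2128,.3,125.3)
```

```text
top L [382.6 359.7  46.5] mean [382.7 359.8] ell [382.7 359.7] [91.4 91.9]
top S [493.2 427.   38.2] mean [492.3 426.7] ell [492.6 427. ] [74.2 75.6]
top tray [475.9 -15.8  93.7] mean [470.3 -17.4] ell [475.9 -15.1] [162.8 188.8]
side L [390.9 353.7  62.1] mean [386.7 352.3] ell [389.6 348.8] [ 95.6 124.6]
side S [492.3 422.2  40.7] mean [491.5 424.4] ell [491.5 423.2] [76.1 79.6]
side tray [474.9 -11.9  95.5] mean [472.5 -15.3] ell [475.4 -11.8] [169.7 190. ]
tcp [0.1687 0.5497 0.2387] rot [180.    -0.   162.94] t 1.3
twist rad 0.657 cm now [-61.34 -60.94  -6.13] cm after twist [-85.79 -10.8   -6.13]
```

View pics/topcrop.png

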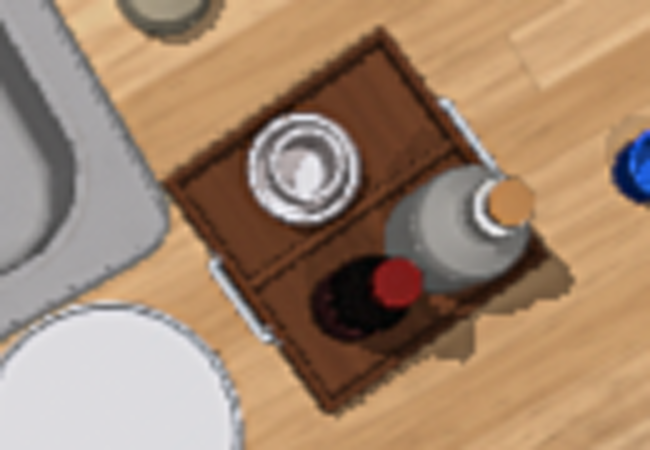

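The crop shows the nested white pots in the back bay at crop (300,170), the dark bottle at the left end of the front bay (370,295) and the white one at the right end (460,230). The two white saucers differ in measured size (about 92 and 75 mm), so there's no doubt which is which. Now I'll move.

```bash
python3 -m inch '[[8.8,0,0,-1.5,0.164],[8.8,0,0,-2,0.164],[8.8,0,0,-2,0.164],[8.8,0,0,-1.5,0.165],[8.8,-5,-0.5,0,0],[8.8,-6,-0.8,0,0],[8.8,-6,-0.8,0,0],[8.8,-6,-0.8,0,0],[8.8,-6,-0.8,0,0],[8.8,-6,-0.8,0,0],[8.8,-6,-0.8,0,0],[8.8,-6,-0.8,0,0]]'
python3 - <<'E'
from h import *
delta(.5763,-.2128,.3,125.3)
print(sensors.observe()["joint_pos"])
c=cap("top"); W=cloud(c); im=c["image"].astype(int)
T=np.linalg.inv(c["camera_from_world"]); K=np.array([[c["fx"],0,c["cx"]],[0,c["fy"],c["cy"]],[0,0,1.]])
for h in (185,200,210):
    m=(im.min(-1)>h)&(np.hypot(W[...,0]-.465,W[...,1]+.023)<.11)
    k,l,st,_=cv2.connectedComponentsWithStats(m.astype(np.uint8)); m=l==1+np.argmax(st[1:,4])
    v,u=np.nonzero(m)
    q=cv2.undistortPoints(np.c_[u,v].reshape(-1,1,2).astype(float),K,np.array([c["k1"],0,0,0,0.])).reshape(-1,2)
    d=np.c_[q,np.ones(len(q))]@T[:3,:3].T; P=T[:3,3]+d*((.004-T[2,3])/d[:,2:])
    print(h,len(P),circ(P),P.mean(0)[:2]*1000)
E
```

```text
clock: 2.8
tool_pos: [0.3911, 0.129, 0.3092]
tool_rot: [179.9, 0.0, 125.3]
wrist_force: [0.0, 0.9, 0.1]
finger_gap: 0.0879
grasp_force: 0.0
tcp [0.3911 0.129  0.3092] rot [1.7992e+02 4.0000e-02 1.2529e+02] t 2.8
twist rad -0.0 cm now [-38.6   -4.63   0.92] cm after twist [-38.6   -4.64   0.92]
[ 1.63133022e+00 -1.51354280e+01  1.08524387e+02  9.09775080e-03
  8.65247342e+01 -3.36628577e+01]
185 1862 [462.2 -21.5  77.4] [463.93894874 -24.57657593]
200 1807 [462.3 -21.1  73.5] [464.22313382 -24.57189246]
210 1773 [462.3 -20.9  73. ] [464.54203538 -25.35578059]
```

```bash
python3 -m inch '[[8.8,-5.5,-0.7,0,0],[8.8,-5.5,-0.7,0,0],[8.8,-5.5,-0.7,0,0],[8.8,-5.5,-0.7,0,0],[8.8,-5.5,-0.6,0,0],[8.8,-5,-0.6,0,0],[8.8,-4,-0.4,0,0],[8.8,-2.1,-0.23,0,0],[8.8,0,0,0,0]]'
python3 - <<'E'
from h import *
delta(.5763,-.2128,.178,125.3)
print(sensors.observe()["joint_pos"].round(1))
c=cap("side");save(c,"s1.png",s=1.5)
W=cloud(c);P=near(W,(.5763,-.2128),.02,.18,.2);print(circ(P) if len(P) else 0)
E
```

```text
clock: 3.98
tool_pos: [0.5759, -0.2118, 0.308]
tool_rot: [-180.0, -0.1, 125.2]
wrist_force: [-0.2, 0.4, -0.0]
finger_gap: 0.0879
grasp_force: 0.0
tcp [ 0.5759 -0.2118  0.308 ] rot [-1.7997e+02 -6.0000e-02  1.2521e+02] t 3.975
twist rad -0.002 cm now [-0.11 -0.02 13.  ] cm after twist [-0.11 -0.02 13.  ]
[-31.3  12.6  81.5  -0.   86.  -66.5]
[ 575.8 -208.6   12.2]
```

View pics/s1.png

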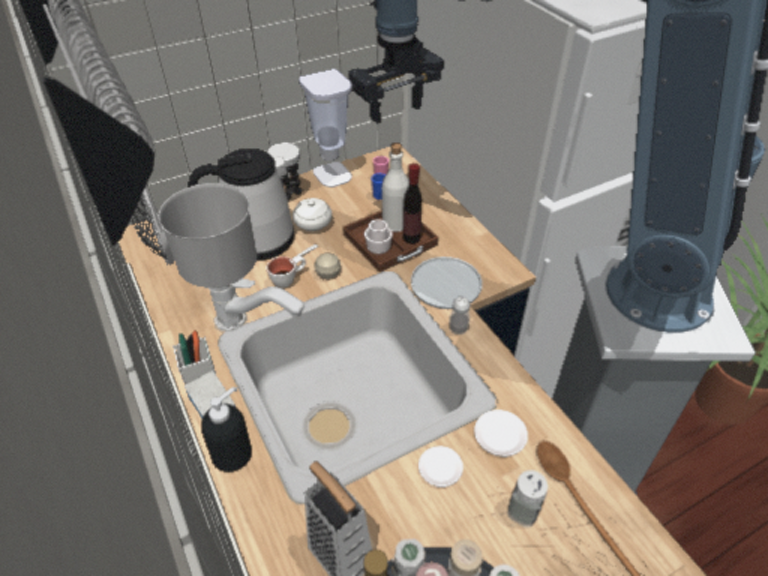

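The gripper at (395,90) is above the white bottle's cork (396,150), and the arm is clear of the fridge. I'll descend and grip.

```bash
python3 -m inch '[[8.8,-0.1,0,3,0],[8.8,0,0,4,0],[8.8,0,0,3,0],[8.8,0,0,2,0],[8.8,0,0,1,0],[8.8,0,0,0,0],[2,0,0,0,0],[2,0,0,0,0],[2,0,0,0,0],[2,0,0,0,0],[2,0,0,0,0],[2,0,0,0,0]]'
```

```text
clock: 5.52
tool_pos: [0.5762, -0.2118, 0.1787]
tool_rot: [-180.0, -0.0, 125.3]
wrist_force: [0.0, 0.2, 0.8]
finger_gap: 0.03
grasp_force: 0.3
```

```bash
python3 -m inch '[[0,0,0,0,0],[0,0,0,0,0],[0,0,0,0,0],[0,0,0,-0.5,0],[0,0,0,-1,0],[0,0,0,-1,0],[0,0,0,-1.5,0],[0,0,0,-1.5,0],[0,0,0,0,0]]'
```

```text
clock: 6.65
tool_pos: [0.5773, -0.2123, 0.2361]
tool_rot: [179.9, 0.2, 125.3]
wrist_force: [0.7, 0.6, -5.3]
finger_gap: 0.0289
grasp_force: 30.0
```

```bash
python3 -m inch '[[0,0,0,-2,0],[0,0,0,-4,0],[0,0,0,-5,0],[0,0,0,-4,0],[0,0,0,-2,0],[0,0.5,0,-0.5,0],[0,1,0.1,0,0],[0,2,0.2,0,0],[0,3,0.2,0,0],[0,3.5,0.3,0,0],[0,3.5,0.3,0,0],[0,3.5,0.3,0,0]]' && python3 -m inch '[[0,3.5,0.2,0,0],[0,2.5,0.1,0,0],[0,1.5,0,0,0],[0,1,0,0,0],[0,0,0,0,0],[0,0,0,0,0]]'
python3 - <<'E'
from h import *
delta(.4438,.0062,.1717,125.3)
c=cap("side");save(c,"s2.png",s=1.5)
W=cloud(c);P=near(W,(.4438,.0062),.1,.22,.35);
for z in np.arange(.1,.42,.02):
    Q=near(W,(.4438,.0062),.06,z,z+.02)
    if len(Q)>4: print(z.round(2),len(Q),circ(Q))
E
```

```text
clock: 8.15
tool_pos: [0.4879, -0.0632, 0.407]
tool_rot: [-179.9, -0.1, 125.3]
wrist_force: [-0.3, 0.0, -4.6]
finger_gap: 0.0287
grasp_force: 30.0
clock: 8.9
tool_pos: [0.4432, 0.0056, 0.4086]
tool_rot: [-180.0, 0.0, 125.3]
wrist_force: [0.0, -0.0, -4.9]
finger_gap: 0.0286
grasp_force: 30.0
tcp [0.4432 0.0056 0.4086] rot [-1.7999e+02  2.0000e-02  1.2526e+02] t 8.9
twist rad -0.001 cm now [1.000e-02 8.000e-02 2.369e+01] cm after twist [1.000e-02 8.000e-02 2.369e+01]
0.24 101 [443.5  11.8  30.6]
0.26 129 [442.8   8.2  32.2]
0.28 137 [444.6   7.   32. ]
0.3 134 [444.8  13.2  30.6]
0.32 141 [444.6   8.   32. ]
0.34 165 [446.3   9.7  31.4]
0.36 187 [446.4   8.3  29.6]
0.38 137 [445.6   8.4  21.8]
0.4 96 [444.2   8.8  29. ]
```

View pics/s2.png

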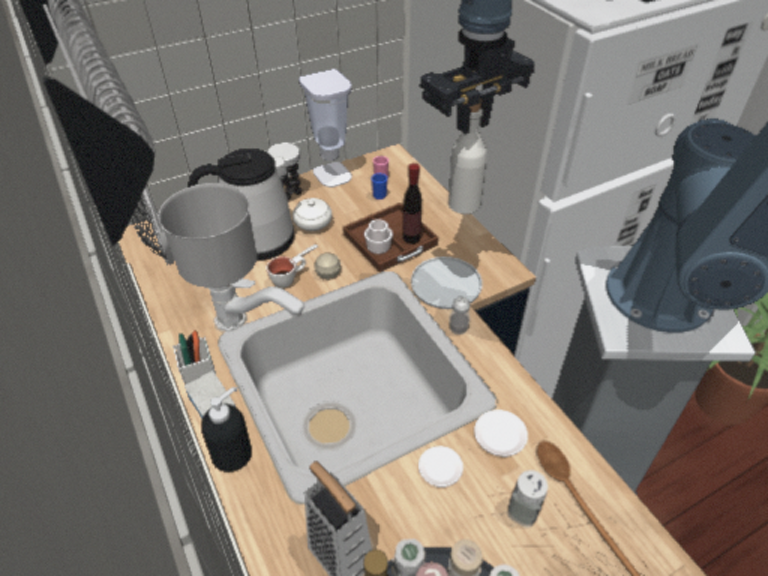

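The white bottle hangs upright at (468,180), above the tray. I'll lower it.

```bash
python3 -m inch '[[0,0,0.05,2,0],[0,0,0.05,4,0],[0,0,0,4,0],[0,0,0,4,0],[0,0,0,4,0],[0,0,0,3,0],[0,0,0,1.5,0],[0,0,0,0.5,0],[0,0,0,0,0]]' && python3 -m inch '[[0,0,0,0.2,0],[0,0,0,0.2,0],[0,0,0,0,0]]'
```

```text
clock: 10.07
tool_pos: [0.4443, 0.0065, 0.1794]
tool_rot: [180.0, 0.1, 125.3]
wrist_force: [-0.2, -0.0, -5.7]
finger_gap: 0.0284
grasp_force: 30.0
clock: 10.45
tool_pos: [0.4437, 0.0068, 0.1749]
tool_rot: [180.0, 0.0, 125.3]
wrist_force: [0.6, 0.8, -4.5]
finger_gap: 0.0287
grasp_force: 30.0
```

```bash
python3 -m inch '[[0,0,0,0.15,0],[0,0,0,0.15,0],[0,0,0,0,0]]' && python3 -m inch '[[0,0,0,0.1,0],[0,0,0,0,0]]'
```

```text
clock: 10.82
tool_pos: [0.4437, 0.0067, 0.1718]
tool_rot: [180.0, 0.0, 125.3]
wrist_force: [-1.2, -0.0, -4.4]
finger_gap: 0.0287
grasp_force: 30.0
clock: 11.08
tool_pos: [0.4442, 0.0065, 0.1716]
tool_rot: [180.0, 0.1, 125.3]
wrist_force: [-1.7, 0.2, 4.7]
finger_gap: 0.029
grasp_force: 29.9
```

```bash
python3 -m inch '[[5,0,0,0,0],[6,0,0,0,0],[8.8,0,0,0,0],[8.8,0,0,0,0],[8.8,0,0,-1,0],[8.8,0,0,-3,0],[8.8,0,0,-4,0],[8.8,0,0,-3,0],[8.8,0,0,-1,0],[8.8,-2,-0.2,0,0],[8.8,-4,-0.4,0,0],[8.8,-5,-0.5,0,0]]' && python3 -m inch '[[8.8,-4,-0.4,0,0],[8.8,-3,-0.3,0,0],[8.8,-1,-0.1,0,0],[8.8,0,0,0,0]]'
python3 - <<'E'
from h import *
delta(.538,-.1592,.168,125.3)
c=cap("side");save(c,"s3.png",s=1.5);W=cloud(c)
for nm,xy in (("w",(.444,.0065)),("d",(.538,-.159))):
  for a,b in ((.03,.1),(.13,.16),(.18,.22)):
    Q=near(W,xy,.045,a,b)
    if len(Q)>4:print(nm,a,circ(Q))
E
```

```text
clock: 12.58
tool_pos: [0.4984, -0.0908, 0.289]
tool_rot: [-179.9, -0.1, 125.3]
wrist_force: [1.0, -0.4, 1.5]
finger_gap: 0.0878
grasp_force: 0.0
clock: 13.08
tool_pos: [0.5374, -0.1597, 0.2892]
tool_rot: [-179.9, -0.1, 125.2]
wrist_force: [-0.7, 0.1, 0.7]
finger_gap: 0.0885
grasp_force: 0.0
tcp [ 0.5374 -0.1597  0.2892] rot [-1.7994e+02 -1.4000e-01  1.2524e+02] t 13.075
twist rad -0.001 cm now [1.000e-02 7.000e-02 1.212e+01] cm after twist [1.000e-02 7.000e-02 1.212e+01]
w 0.03 [444.6   7.4  32.2]
w 0.13 [446.9   8.4  27.9]
w 0.18 [445.    6.8  14.6]
d 0.03 [ 530.5 -166.4   33.1]
d 0.13 [ 538.3 -156.6   19.1]
d 0.18 [ 536.7 -159.1   14.2]
```

View pics/s3.png

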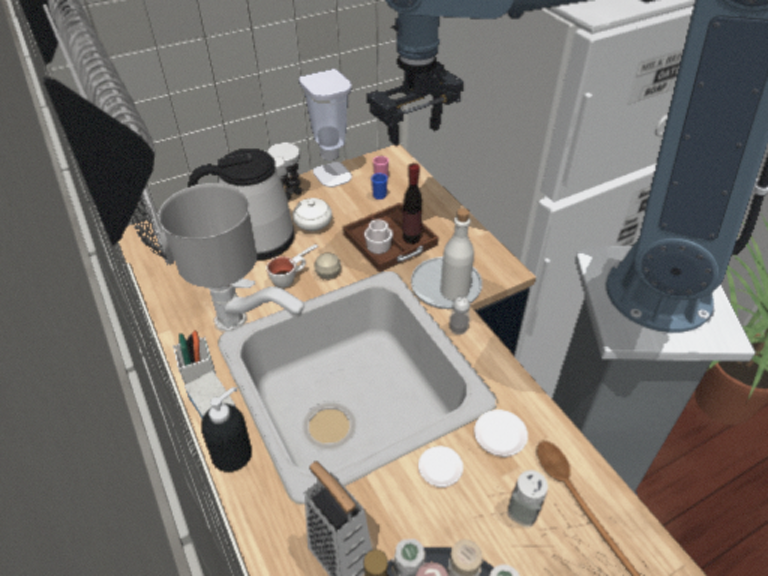

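The white bottle stands upright on the tray at (458,255), and the gripper is above the dark one at (413,205). I'll descend and grip it.

```bash
python3 -m inch '[[8.8,0,0.05,3,0],[8.8,0,0,4,0],[8.8,0,0,3,0],[8.8,0,0,1.5,0],[8.8,0,0,0.5,0],[8.8,0,0,0,0],[1,0,0,0,0],[1,0,0,0,0],[1,0,0,0,0],[1,0,0,0,0],[1,0,0,0,0],[1,0,0,0,0]]' && python3 -m inch '[[0,0,0,0,0],[0,0,0,0,0],[0,0,0,0,0],[0,0,0,0,0],[0,0,0,-0.5,0],[0,0,0,-1,0],[0,0,0,-1.5,0],[0,0,0,-2,0],[0,0,0,-1,0],[0,0,0,0,0]]'
```

```text
clock: 14.62
tool_pos: [0.5383, -0.159, 0.1707]
tool_rot: [-180.0, -0.0, 125.3]
wrist_force: [0.3, 0.4, 0.3]
finger_gap: 0.0302
grasp_force: 0.0
clock: 15.88
tool_pos: [0.5389, -0.1593, 0.232]
tool_rot: [179.9, 0.1, 125.3]
wrist_force: [-0.4, 0.2, -6.7]
finger_gap: 0.0212
grasp_force: 30.0
```

```bash
python3 -m inch '[[0,0.5,0.1,-0.5,0],[0,1.5,0.25,0,0],[0,2.5,0.4,0,0],[0,3,0.4,0,0],[0,2.3,0.4,0,0],[0,1.3,0.27,0,0],[0,0.5,0,0,0],[0,0,0,0,0]]'
python3 - <<'E'
from h import *
delta(.4867,-.0541,.1637,125.3)
E
```

```text
clock: 16.88
tool_pos: [0.4863, -0.054, 0.2359]
tool_rot: [180.0, 0.0, 125.3]
wrist_force: [-0.6, -0.8, -5.5]
finger_gap: 0.0212
grasp_force: 30.0
tcp [ 0.4863 -0.054   0.2359] rot [1.7999e+02 4.0000e-02 1.2530e+02] t 16.875
twist rad 0.0 cm now [-0.03  0.02  7.22] cm after twist [-0.03  0.02  7.22]
```

```bash
python3 -m inch '[[0,0,0,2,0],[0,0,0,2.5,0],[0,0,0,1.5,0],[0,0,0,0.5,0],[0,0,0,0.2,0],[0,0,0,0.2,0],[0,0,0,0.1,0],[0,0,0,0,0]]' && python3 -m inch '[[0,0,0,0.15,0],[0,0,0,0,0]]'
```

```text
clock: 17.88
tool_pos: [0.4863, -0.0538, 0.166]
tool_rot: [180.0, 0.0, 125.3]
wrist_force: [-0.3, -0.3, -5.9]
finger_gap: 0.0208
grasp_force: 30.0
clock: 18.12
tool_pos: [0.4861, -0.0538, 0.1642]
tool_rot: [-180.0, -0.0, 125.3]
wrist_force: [-0.1, 1.0, -5.3]
finger_gap: 0.0211
grasp_force: 30.0
```

```bash
python3 -m inch '[[0,0,0,0.1,0],[0,0,0,0,0]]' && python3 -m inch '[[0,0,0,0.1,0],[0,0,0,0,0]]'
```

```text
clock: 18.38
tool_pos: [0.4864, -0.054, 0.1636]
tool_rot: [180.0, 0.0, 125.3]
wrist_force: [0.4, 0.0, -2.9]
finger_gap: 0.021
grasp_force: 30.0
clock: 18.62
tool_pos: [0.4869, -0.0542, 0.1635]
tool_rot: [179.9, 0.1, 125.3]
wrist_force: [-2.8, -0.5, 6.0]
finger_gap: 0.0213
grasp_force: 30.0
```

```bash
python3 -m inch '[[4,0,0,0,0],[6,0,0,0,0],[8.8,0,0,0,0],[8.8,0,0,0,0],[8.8,0,0,-1,0],[8.8,0,0,-3,0],[8.8,0,0,-3,0],[8.8,0,0,-2,0],[8.8,0,0,-1,0],[8.8,-2,1,0,0],[8.8,-3,1.2,0,0],[8.8,-3,1.3,0,0]]' && python3 -m inch '[[7,-3,1.3,0,0],[7,-2,0.9,0,0],[7,-0.7,0.3,0,0],[7,0,0,0,0]]'
python3 - <<'E'
from h import *
for n in ("side","top"):
  c=cap(n);W=cloud(c)
  if n=="side": save(c,"s4.png",s=1.5)
  for nm,xy in (("w",(.444,.0065)),("d",(.487,-.054))):
   for a,b in ((.03,.1),(.13,.16),(.18,.23)):
    Q=near(W,xy,.035,a,b)
    if len(Q)>4:print(n,nm,a,circ(Q))
  for a,b,r in ((.064,.08,.03),(.043,.054,.04)):
    Q=near(W,(.6154,-.131),r,a,b)
    if len(Q)>4:print(n,"pot",a,circ(Q))
delta(.6154,-.1312,.054,125.3)
E
```

```text
clock: 20.12
tool_pos: [0.5615, -0.0992, 0.262]
tool_rot: [-180.0, -0.0, 125.3]
wrist_force: [1.2, 0.2, -0.1]
finger_gap: 0.0876
grasp_force: 0.0
clock: 20.62
tool_pos: [0.614, -0.1308, 0.2617]
tool_rot: [-180.0, -0.1, 125.3]
wrist_force: [-0.6, 0.0, -0.4]
finger_gap: 0.0698
grasp_force: 0.0
side w 0.03 [444.6   9.1  32.4]
side w 0.13 [446.5   8.1  28.3]
side w 0.18 [446.4   4.5  16.7]
side d 0.03 [490.4 -49.1  21.4]
side d 0.13 [488.3 -50.6  18.5]
side d 0.18 [488.3 -52.   14.1]
side pot 0.064 [ 614.1 -133.8   23.7]
side pot 0.043 [ 615.6 -130.1   32.2]
top w 0.13 [444.9   5.5  29.7]
top w 0.18 [444.9   4.9  15.2]
top pot 0.064 [ 614.9 -131.4   21. ]
top pot 0.043 [ 614.4 -131.1   30.6]
tcp [ 0.6137 -0.1305  0.2621] rot [-1.7998e+02 -3.0000e-02  1.2531e+02] t 20.725
twist rad 0.0 cm now [-0.16  0.1  20.81] cm after twist [-0.16  0.1  20.81]
```

View pics/s4.png

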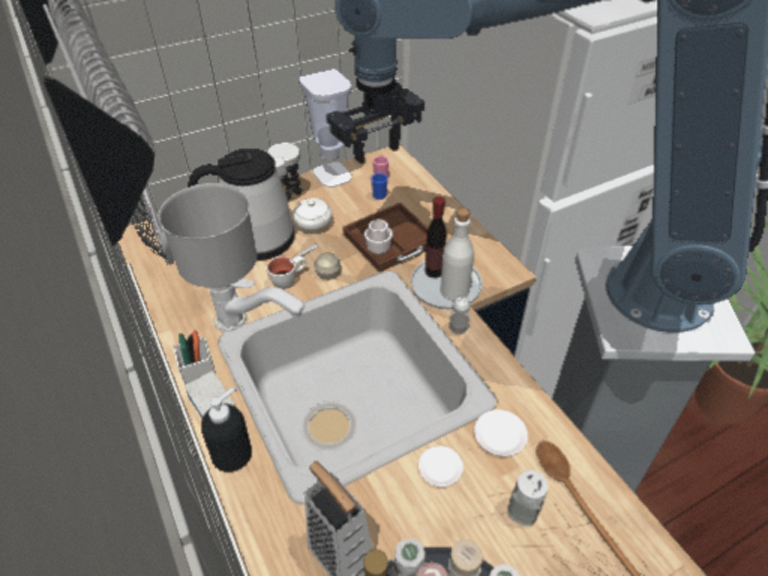

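Both bottles stand upright on the tray, dark at (436,240) and white at (458,255). The gripper is above the nested pots at (378,235). I'll take the small pot.

```bash
python3 -m inch '[[7,-0.1,0.1,3,0],[7,0,0,4,0],[7,0,0,4,0],[7,0,0,4,0],[7,0,0,3,0],[7,0,0,2,0],[7,0,0,0.6,0],[7,0,0,0,0],[3,0,0,0,0],[3,0,0,0,0],[3,0,0,0,0],[3,0,0,0,0]]' && python3 -m inch '[[2,0,0,0,0],[0,0,0,0,0],[0,0,0,0,0],[0,0,0,0,0],[0,0,0,-0.3,0],[0,0,0,-0.7,0],[0,0,0,-1,0],[0,0,0,-1.5,0],[0,0,0,-1,0],[0,0,0,0,0]]'
```

```text
clock: 22.22
tool_pos: [0.6159, -0.1315, 0.0568]
tool_rot: [180.0, 0.0, 125.3]
wrist_force: [-1.8, -0.7, 3.1]
finger_gap: 0.0406
grasp_force: 30.0
clock: 23.48
tool_pos: [0.6166, -0.1315, 0.1029]
tool_rot: [179.9, 0.1, 125.3]
wrist_force: [-0.3, -1.2, -1.9]
finger_gap: 0.0403
grasp_force: 30.0
```

```bash
python3 -m inch '[[0,0,0,-2,0],[0,0,0,-4,0],[0,0,0,-4,0],[0,0,0,-3,0],[0,0,0,-2,0],[0,0,0,0,0],[0,0,0,0,0]]'
python3 - <<'E'
from h import *
c=cap("top");W=cloud(c)
for x,y in [(.60,-.03),(.57,.07),(.55,.12),(.54,.17),(.53,.22),(.51,.32),(.47,0.1),(.46,.2),(.45,.3)]:
    Q=near(W,(x,y),.1,-.3,.24); print(x,y,Q[:,2].max().round(3) if len(Q) else None, Q[Q[:,2].argmax()].round(3))
c=cap("side");W=cloud(c);save(c,"s5.png",(200,40,340,220),4)
p=sensors.observe()["tool_pos"]
for a,b in ((-.05,-.03),(-.03,-.01),(-.01,.0)):
    Q=near(W,p[:2],.04,p[2]+a,p[2]+b)
    if len(Q)>4: print(a,circ(Q),Q[:,2].min())
Q=near(W,(.615,-.131),.045,.03,.1); print("left pot",circ(Q),Q[:,2].max())
delta(.4925,.427,.25,125.3)
E
```

```text
clock: 24.35
tool_pos: [0.6149, -0.1309, 0.2497]
tool_rot: [-179.9, -0.1, 125.3]
wrist_force: [-1.1, 0.7, -1.9]
finger_gap: 0.0407
grasp_force: 30.0
0.6 -0.03 0.24 [ 0.608 -0.112  0.24 ]
0.57 0.07 0.018 [0.522 0.027 0.018]
0.55 0.12 0.096 [0.452 0.106 0.096]
0.54 0.17 0.08 [0.457 0.116 0.08 ]
0.53 0.22 0.014 [0.492 0.149 0.014]
0.51 0.32 0.018 [0.425 0.363 0.018]
0.47 0.1 0.229 [0.447 0.005 0.229]
0.46 0.2 0.096 [0.452 0.106 0.096]
0.45 0.3 0.018 [0.425 0.363 0.018]
-0.05 [ 614.3 -119.2   15.6] 0.21109956980394728
-0.03 [ 614.4 -128.    19.5] 0.21999779832691757
-0.01 [ 615.7 -129.1   20.4] 0.2397582559978485
left pot [ 621.8 -130.3   38.2] 0.055017801226696195
tcp [ 0.6148 -0.1309  0.2493] rot [-1.7990e+02 -1.5000e-01  1.2529e+02] t 24.45
twist rad -0.0 cm now [52.6  22.25 -0.07] cm after twist [52.6  22.25 -0.07]
```

View pics/s5.png

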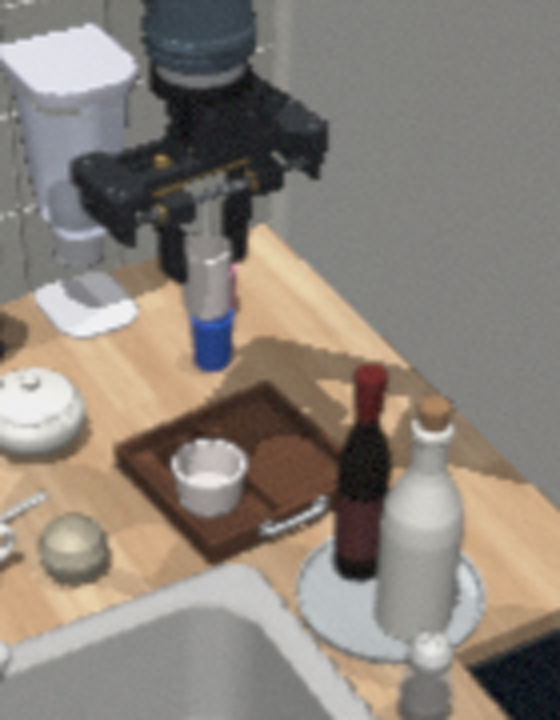

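The small pot is held upright, crop (210,275), and the large pot stays in the bay at (210,475). I'll carry the small pot over.

```bash
python3 -m inch '[[0,2,0.85,0,0],[0,4,1.7,0,0],[0,5,2.1,0,0],[0,5.5,2.3,0,0],[0,5.5,2.3,0,0],[0,5.5,2.3,0,0],[0,5.5,2.3,0,0],[0,5.5,2.3,0,0],[0,5,2.1,0,0],[0,4.1,1.8,0,0],[0,3,1.3,0,0],[0,2,0.9,0,0]]' && python3 -m inch '[[0,0,0,2,0],[0,0,0,4,0],[0,0,0,4,0],[0,0,0,4,0],[0,0,0,3,0],[0,0,0,1,0],[0,0,0,0,0]]'
python3 - <<'E'
from h import *
delta(.4925,.427,.0428,125.3)
c=cap("side");W=cloud(c);p=sensors.observe()["tool_pos"]
for a,b in ((-.04,-.02),(-.03,-.01),(-.01,.0)):
    Q=near(W,p[:2],.04,p[2]+a,p[2]+b)
    if len(Q)>4: print(a,circ(Q))
E
```

```text
clock: 25.95
tool_pos: [0.4914, 0.4287, 0.2505]
tool_rot: [-179.9, -0.0, 125.4]
wrist_force: [-0.1, 0.1, -1.2]
finger_gap: 0.041
grasp_force: 30.0
clock: 26.82
tool_pos: [0.4932, 0.4256, 0.0703]
tool_rot: [-179.9, 0.0, 125.2]
wrist_force: [-0.0, 0.1, -0.5]
finger_gap: 0.0405
grasp_force: 30.0
tcp [0.4932 0.4256 0.0703] rot [-179.89    0.    125.24] t 26.825
twist rad -0.001 cm now [0.16 0.03 2.75] cm after twist [0.16 0.03 2.75]
-0.04 [492.5 427.2  19. ]
-0.03 [492.6 427.   19.2]
-0.01 [490.4 434.2  29.1]
```

```bash
python3 -m inch '[[0,0.05,0,1,0],[0,0,0,0.8,0],[0,0,0,0.4,0],[0,0,0,0.2,0],[0,0,0,0.1,0],[0,0,0,0,0]]' && python3 -m inch '[[0,0,0,0.15,0],[0,0,0,0,0]]'
```

```text
clock: 27.62
tool_pos: [0.4931, 0.4272, 0.0463]
tool_rot: [180.0, 0.0, 125.3]
wrist_force: [-0.5, -0.2, -1.1]
finger_gap: 0.0408
grasp_force: 30.0
clock: 27.88
tool_pos: [0.493, 0.4271, 0.0447]
tool_rot: [-180.0, 0.0, 125.3]
wrist_force: [-0.3, 1.1, -1.6]
finger_gap: 0.0408
grasp_force: 30.0
```

```bash
python3 -m inch '[[0,0,0,0.1,0],[0,0,0,0,0]]' && python3 -m inch '[[0,0,0,0.1,0],[0,0,0,0,0]]'
```

```text
clock: 28.12
tool_pos: [0.493, 0.4271, 0.0436]
tool_rot: [-180.0, -0.0, 125.3]
wrist_force: [-0.4, -0.2, -1.4]
finger_gap: 0.0407
grasp_force: 30.0
clock: 28.38
tool_pos: [0.4932, 0.4271, 0.0429]
tool_rot: [180.0, 0.0, 125.3]
wrist_force: [-0.5, -0.8, -0.2]
finger_gap: 0.0406
grasp_force: 30.0
```

```bash
python3 -m inch '[[0,0,0,0.05,0],[5,0,0,0,0],[6,0,0,0,0],[8,0,0,0,0],[8.8,0,0,-1,0],[8.8,0,0,-3,0],[8.8,0,0,-5,0],[8.8,0,0,-6,0],[8.8,0,0,-4,0],[8.8,-1,-0.5,-2,0],[8.8,-4,-1.7,0,0],[8.8,-5.5,-2.3,0,0]]' && python3 -m inch '[[8.8,-5.5,-2.3,0,0],[8.8,-5.5,-2.3,0,0],[8.8,-5.5,-2.3,0,0],[8.8,-5.5,-2.3,0,0],[8.8,-5.5,-2.3,0,0],[8.8,-5.5,-2.3,0,0],[8.8,-5,-2.2,0,0],[8.8,-3,-1.3,0,0],[8.8,-1,-0.5,0,0],[8.8,0,0,0,0]]'
python3 - <<'E'
from h import *
for n in ("side","top"):
  c=cap(n);W=cloud(c)
  if n=="side": save(c,"s6.png",s=1.5)
  for nm,xy,r,a,b in (("small rim",(.4925,.427),.04,.053,.07),("small body",(.4925,.427),.04,.02,.07),("L rim",(.615,-.131),.05,.043,.056)):
    Q=near(W,xy,r,a,b)
    if len(Q)>4:print(n,nm,circ(Q),np.percentile(Q[:,2],[5,50,95]).round(3))
delta(.615,-.1312,.033,125.3)
E
```

```text
clock: 29.88
tool_pos: [0.5164, 0.3143, 0.2514]
tool_rot: [-179.9, -0.0, 125.4]
wrist_force: [0.7, -0.5, 0.8]
finger_gap: 0.0875
grasp_force: 0.0
clock: 31.12
tool_pos: [0.6137, -0.1303, 0.2514]
tool_rot: [-180.0, -0.1, 125.2]
wrist_force: [-0.1, 1.0, 0.1]
finger_gap: 0.0884
grasp_force: 0.0
side small rim [492.6 426.4  21.1] [0.054 0.059 0.061]
side small body [492.2 426.7  21.2] [0.023 0.046 0.061]
side L rim [ 617.  -132.1   34.1] [0.044 0.048 0.053]
top small rim [492.1 425.3  21.6] [0.054 0.06  0.063]
top small body [492.1 425.3  21.6] [0.025 0.053 0.063]
top L rim [ 614.7 -131.1   30.8] [0.044 0.047 0.055]
tcp [ 0.614  -0.1289  0.2519] rot [-1.7999e+02 -6.0000e-02  1.2535e+02] t 31.225
twist rad 0.001 cm now [-0.24 -0.05 21.89] cm after twist [-0.24 -0.05 21.89]
```

View pics/s6.png

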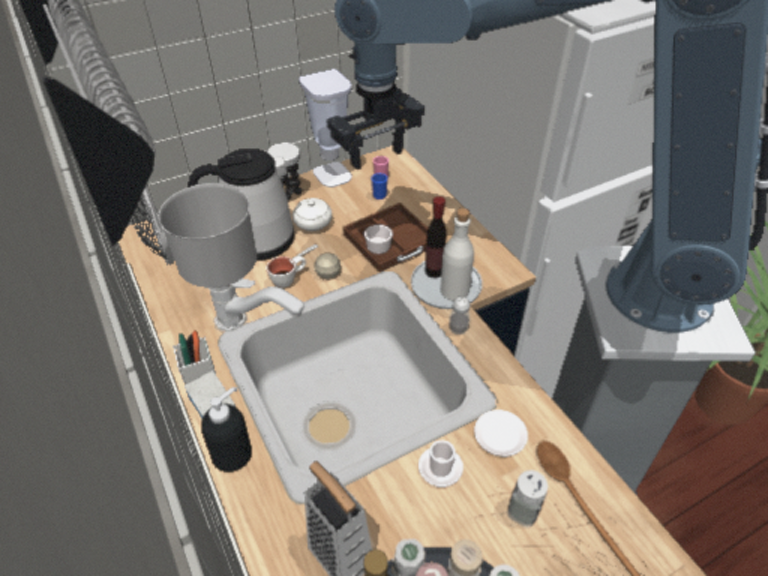

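The small pot sits in the small saucer at (441,462) with its rim at 60 mm, as it should be. Next is the large pot at (378,238).

```bash
python3 -m inch '[[8.8,-0.1,0,2,0],[8.8,0,0,4,0],[8.8,0,0,5,0],[8.8,0,0,4,0],[8.8,0,0,3,0],[8.8,0,0,2,0],[8.8,0,0,1,0],[8.8,0,0,0.5,0],[8.8,0,0,0,0]]'
python3 - <<'E'
from h import *
delta(.615,-.1312,.033,125.3)
E
```

```text
clock: 32.35
tool_pos: [0.6155, -0.1312, 0.0378]
tool_rot: [180.0, 0.1, 125.3]
wrist_force: [-0.1, 0.2, -0.1]
finger_gap: 0.088
grasp_force: 0.0
tcp [ 0.6155 -0.1312  0.0378] rot [1.7997e+02 5.0000e-02 1.2530e+02] t 32.35
twist rad -0.0 cm now [ 0.03 -0.04  0.48] cm after twist [ 0.03 -0.04  0.48]
```

```bash
python3 -m inch '[[8.8,0,-0.04,0.45,0],[8.8,0,0,0,0],[5,0,0,0,0],[5,0,0,0,0],[4,0,0,0,0],[4,0,0,0,0],[4,0,0,0,0],[0,0,0,0,0],[0,0,0,0,0],[0,0,0,0,0]]' && python3 -m inch '[[0,0,0,-0.3,0],[0,0,0,-0.7,0],[0,0,0,-1,0],[0,0,0,-1.5,0],[0,0,0,-1.5,0],[0,0,0,0,0],[0,0,0,0,0]]'
python3 - <<'E'
from h import *
c=cap("side");W=cloud(c);save(c,"s7.png",(200,40,340,220),4)
p=sensors.observe()["tool_pos"]
for a,b in ((-.025,-.01),(-.015,.0),(0,.015)):
    Q=near(W,p[:2],.045,p[2]+a,p[2]+b)
    if len(Q)>4: print(a,len(Q),circ(Q))
Q=near(W,p[:2],.03,.035,p[2]); print(np.percentile(Q[:,2],[2,10]))
E
```

```text
clock: 33.6
tool_pos: [0.6146, -0.1314, 0.0329]
tool_rot: [-180.0, 0.0, 125.3]
wrist_force: [-3.6, -0.6, 5.4]
finger_gap: 0.0616
grasp_force: 29.9
clock: 34.48
tool_pos: [0.6145, -0.1313, 0.0827]
tool_rot: [180.0, 0.0, 125.3]
wrist_force: [-0.8, 0.1, -1.0]
finger_gap: 0.0617
grasp_force: 30.0
-0.025 58 [ 616.7 -131.1   29.3]
-0.015 95 [ 614.9 -131.9   31.7]
0 121 [ 610.  -124.5   41.1]
[0.06259265 0.0657475 ]
```

View pics/s7.png

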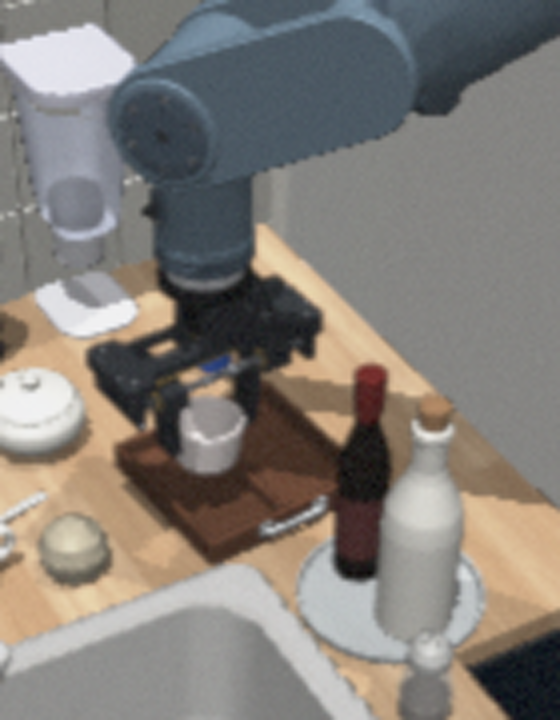

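The large pot is held level at crop (210,435). I'll raise it and carry it to the large saucer.

```bash
python3 -m inch '[[0,0,0,-2,0],[0,0,0,-4,0],[0,0,0,-5,0],[0,0,0,-4,0],[0,0,0,-1.7,0],[0,1.5,0.3,0,0],[0,3,0.5,0,0],[0,4.5,0.8,0,0],[0,5.5,1,0,0],[0,5.5,1,0,0],[0,5.5,1,0,0],[0,5.5,1,0,0]]' && python3 -m inch '[[0,5.5,1,0,0],[0,5.5,1,0,0],[0,5,0.8,0,0],[0,3.5,0.6,0,0],[0,2,0.4,0,0],[0,1,0.1,0,0],[0,0,0,2,0],[0,0,0,4,0],[0,0,0,5,0],[0,0,0,4,0],[0,0,0,2,0],[0,0,0,0,0]]'
python3 - <<'E'
from h import *
delta(.3827,.3597,.0269,125.3)
c=cap("side");W=cloud(c);p=sensors.observe()["tool_pos"]
for a,b in ((-.025,-.01),(-.015,.0)):
    Q=near(W,p[:2],.045,p[2]+a,p[2]+b)
    if len(Q)>4: print(a,circ(Q),p)
E
```

```text
clock: 36.02
tool_pos: [0.4782, 0.156, 0.2472]
tool_rot: [-179.8, -0.1, 125.3]
wrist_force: [1.6, 0.6, -2.6]
finger_gap: 0.0613
grasp_force: 30.1
clock: 37.52
tool_pos: [0.3809, 0.3586, 0.077]
tool_rot: [-179.6, -0.0, 125.3]
wrist_force: [-0.5, 0.3, -2.0]
finger_gap: 0.0614
grasp_force: 30.2
tcp [0.3809 0.3586 0.077 ] rot [-1.7965e+02 -3.0000e-02  1.2526e+02] t 37.525
twist rad -0.001 cm now [-0.01  0.21  5.01] cm after twist [-0.01  0.21  5.01]
-0.025 [382.9 359.7  27.3] [0.38209828 0.35940533 0.07867158]
-0.015 [373.4 363.5  34.9] [0.38209828 0.35940533 0.07867158]
```

```bash
python3 -m inch '[[0,0,0.05,1.5,0],[0,0,0,1.5,0],[0,0,0,1,0],[0,0,0,0.5,0],[0,0,0,0.1,0],[0,0,0,0,0],[0,0,0,0,0]]'
python3 - <<'E'
from h import *
delta(.3827,.3597,.0269,125.3)
E
```

```text
clock: 38.45
tool_pos: [0.3838, 0.3608, 0.0342]
tool_rot: [179.9, 0.0, 125.3]
wrist_force: [0.0, -0.6, -1.7]
finger_gap: 0.0619
grasp_force: 30.2
tcp [0.3838 0.3608 0.0342] rot [179.95   0.   125.3 ] t 38.45
twist rad -0.0 cm now [-0.02 -0.15  0.73] cm after twist [-0.02 -0.15  0.73]
```

```bash
python3 -m inch '[[0,0,-0.1,0.3,0],[0,0,0,0.2,0],[0,0,0,0.1,0],[0,0,0,0,0]]' && python3 -m inch '[[0,0,0,0.1,0],[0,0,0,0,0]]'
```

```text
clock: 38.95
tool_pos: [0.3826, 0.3599, 0.0276]
tool_rot: [-180.0, -0.0, 125.3]
wrist_force: [0.1, -0.0, -2.1]
finger_gap: 0.0616
grasp_force: 30.2
clock: 39.2
tool_pos: [0.3828, 0.36, 0.0269]
tool_rot: [180.0, 0.0, 125.3]
wrist_force: [-0.1, -0.2, 1.1]
finger_gap: 0.0615
grasp_force: 30.2
```

Contact. I'll release slowly, rise and look.

```bash
python3 -m inch '[[6.5,0,0,0,0],[7,0,0,0,0],[8.8,0,0,0,0],[8.8,0,0,0,0],[8.8,0,0,-0.5,0],[8.8,0,0,-2,0],[8.8,0,0,-4,0],[8.8,0,0,-5,0],[8.8,0,0,-6,0],[8.8,0,0,-6,0],[8.8,0,0,-3,0],[8.8,-2,-0.2,0,0]]' && python3 -m inch '[[8.8,-4,-0.5,0,0],[8.8,-5.5,-0.7,0,0],[8.8,-5.5,-0.7,0,0],[8.8,-5.5,-0.7,0,0],[8.8,0,0,0,0]]'
python3 - <<'E'
from h import *
for n in ("side","top"):
  c=cap(n);W=cloud(c)
  if n=="side": save(c,"s8.png",s=1.5)
  for nm,xy,r,a,b in (("small rim",(.4925,.427),.04,.053,.07),("small body",(.4925,.427),.04,.02,.07),("L rim",(.3827,.3597),.05,.037,.056),("L body",(.3827,.3597),.05,.02,.05),("w",(.444,.006),.035,.18,.235),("d",(.488,-.053),.03,.15,.225)):
    Q=near(W,xy,r,a,b)
    if len(Q)>4:print(n,nm,circ(Q),np.percentile(Q[:,2],[5,50,95]).round(3))
delta(.4868,-.0541,.32,125.3)
E
```

```text
clock: 40.7
tool_pos: [0.3936, 0.3437, 0.2959]
tool_rot: [179.6, 0.0, 125.4]
wrist_force: [-0.1, 0.5, -0.3]
finger_gap: 0.088
grasp_force: 0.0
clock: 41.32
tool_pos: [0.4911, 0.1571, 0.2919]
tool_rot: [-180.0, 0.0, 125.0]
wrist_force: [0.2, 0.3, -0.8]
finger_gap: 0.0878
grasp_force: 0.0
side small rim [492.8 425.7  21.7] [0.053 0.059 0.063]
side small body [492.8 425.7  21.7] [0.023 0.046 0.062]
side L rim [384.6 361.1  32.8] [0.038 0.043 0.047]
side L body [384.6 361.1  32.8] [0.022 0.037 0.046]
side w [445.5   6.4  15.9] [0.181 0.203 0.226]
side d [488.8 -52.   13.3] [0.152 0.173 0.205]
top small rim [492.3 425.5  21.4] [0.054 0.06  0.066]
top small body [492.3 425.5  21.4] [0.024 0.051 0.064]
top L rim [384.  361.2  30.7] [0.038 0.043 0.048]
top L body [384.  361.2  30.7] [0.023 0.038 0.047]
top w [444.9   5.   15.1] [0.202 0.224 0.228]
top d [488.9 -53.2  13.6] [0.154 0.207 0.212]
tcp [0.4897 0.16   0.2918] rot [ 1.8000e+02 -3.0000e-02  1.2521e+02] t 41.425
twist rad -0.002 cm now [-17.33 -12.58  -2.82] cm after twist [-17.31 -12.61  -2.82]
```

View pics/s8.png

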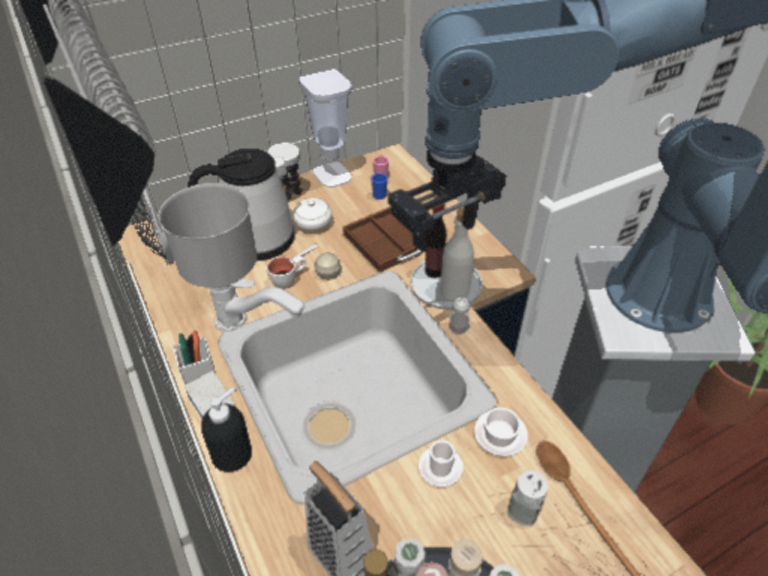

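Both pots are seated flat: small at (441,462), large at (500,430), rims at 60 and 44 mm. The bottles are still on the tray. Now I'll take the dark bottle back.

```bash
python3 -m inch '[[8.8,-3,-2.2,0,0],[8.8,-4,-2.9,0,0],[8.8,-4.3,-3.1,0,0],[8.8,-3.5,-2.5,0,0],[8.8,-2,-1.5,0,0],[8.8,-0.5,-0.4,0,0],[8.8,0,0,0,0],[8.8,0,0,0,0]]'
python3 - <<'E'
from h import *
delta(.4872,-.0541,.164,125.3)
E
```

```text
clock: 42.42
tool_pos: [0.4869, -0.0524, 0.2917]
tool_rot: [180.0, -0.0, 125.4]
wrist_force: [-0.0, -1.2, 0.4]
finger_gap: 0.0879
grasp_force: 0.0
tcp [ 0.4869 -0.0524  0.2917] rot [ 1.7999e+02 -2.0000e-02  1.2540e+02] t 42.425
twist rad 0.002 cm now [-0.15 -0.08 12.77] cm after twist [-0.15 -0.08 12.77]
```

```bash
python3 -m inch '[[8.8,-0.15,-0.05,3,0],[8.8,0,0,4,0],[8.8,0,0,3.5,0],[8.8,0,0,1.5,0],[8.8,0,0,0.6,0],[8.8,0,0,0,0],[1,0,0,0,0],[1,0,0,0,0],[1,0,0,0,0],[1,0,0,0,0],[1,0,0,0,0],[1,0,0,0,0]]' && python3 -m inch '[[0,0,0,0,0],[0,0,0,0,0],[0,0,0,0,0],[0,0,0,0,0],[0,0,0,-0.5,0],[0,0,0,-1,0],[0,0,0,-1.5,0],[0,0,0,-2,0],[0,0,0,-1.5,0],[0,0,0,0,0]]'
python3 - <<'E'
from h import *
delta(.538,-.1592,.1707,125.3)
E
```

```text
clock: 43.92
tool_pos: [0.4874, -0.0554, 0.1657]
tool_rot: [-180.0, -0.0, 125.3]
wrist_force: [-0.6, -0.0, -0.6]
finger_gap: 0.0306
grasp_force: 0.0
clock: 45.18
tool_pos: [0.4884, -0.0557, 0.2325]
tool_rot: [179.9, 0.2, 125.3]
wrist_force: [0.5, 0.3, -5.9]
finger_gap: 0.0211
grasp_force: 30.9
tcp [ 0.4884 -0.0557  0.2325] rot [1.7988e+02 1.7000e-01 1.2530e+02] t 45.175
twist rad -0.0 cm now [-11.31  -1.93   6.18] cm after twist [-11.31  -1.93   6.18]
```

```bash
python3 -m inch '[[0,-0.5,-0.1,-0.5,0],[0,-1.5,-0.3,0,0],[0,-2.5,-0.4,0,0],[0,-3,-0.5,0,0],[0,-2.2,-0.4,0,0],[0,-1.2,-0.2,0,0],[0,-0.4,0,0,0],[0,0,0,0,0],[0,0,0,0,0]]'
python3 - <<'E'
from h import *
delta(.538,-.1592,.1727,125.3)
E
```

```text
clock: 46.3
tool_pos: [0.537, -0.1578, 0.2357]
tool_rot: [180.0, -0.0, 125.3]
wrist_force: [-0.1, -0.8, -6.0]
finger_gap: 0.0211
grasp_force: 30.9
tcp [ 0.537  -0.1578  0.2357] rot [ 1.8000e+02 -2.0000e-02  1.2534e+02] t 46.3
twist rad 0.001 cm now [-0.17  0.    6.3 ] cm after twist [-0.17  0.    6.3 ]
```

```bash
python3 -m inch '[[0,-0.1,0,1.5,0],[0,0,0,2,0],[0,0,0,1.5,0],[0,0,0,0.6,0],[0,0,0,0.2,0],[0,0,0,0.2,0],[0,0,0,0,0]]' && python3 -m inch '[[0,0,0,0.15,0],[0,0,0,0,0]]'
```

```text
clock: 47.18
tool_pos: [0.538, -0.1596, 0.1762]
tool_rot: [180.0, 0.0, 125.3]
wrist_force: [-0.2, 0.1, -5.8]
finger_gap: 0.0209
grasp_force: 30.9
clock: 47.42
tool_pos: [0.5378, -0.1594, 0.1743]
tool_rot: [180.0, 0.0, 125.3]
wrist_force: [0.8, 0.5, -6.3]
finger_gap: 0.0209
grasp_force: 30.9
```

```bash
python3 -m inch '[[0,0,0,0.15,0],[0,0,0,0,0]]' && python3 -m inch '[[0,0,0,0.1,0],[0,0,0,0,0]]'
```

```text
clock: 47.68
tool_pos: [0.5378, -0.1594, 0.1728]
tool_rot: [180.0, 0.0, 125.3]
wrist_force: [0.8, -0.9, -6.2]
finger_gap: 0.0209
grasp_force: 30.9
clock: 47.92
tool_pos: [0.5383, -0.1597, 0.1727]
tool_rot: [180.0, 0.1, 125.3]
wrist_force: [-0.8, -0.4, 1.7]
finger_gap: 0.021
grasp_force: 31.0
```

```bash
python3 -m inch '[[4,0,0,0,0],[6,0,0,0,0],[8.8,0,0,0,0],[8.8,0,0,0,0],[8.8,0,0,-1,0],[8.8,0,0,-3,0],[8.8,0,0,-4,0],[8.8,0,0,-3,0],[8.8,0,0,-1,0],[8.8,2,0.2,0,0],[8.8,4,0.4,0,0],[8.8,5,0.5,0,0]]' && python3 -m inch '[[8.8,4,0.4,0,0],[8.8,3,0.35,0,0],[8.8,0.9,0.1,0,0],[8.8,0,0,0,0],[8.8,0,0,0,0]]'
python3 - <<'E'
from h import *
c=cap("side");W=cloud(c)
for nm,xy,r,a,b in (("w",(.444,.006),.035,.18,.225),("d",(.538,-.159),.03,.13,.23),("dbody",(.538,-.159),.03,.05,.12)):
    Q=near(W,xy,r,a,b); print(nm,circ(Q),np.percentile(Q[:,2],[5,95]))
delta(.4445,.0063,.1725,125.3)
E
```

```text
clock: 49.42
tool_pos: [0.4811, -0.0615, 0.2895]
tool_rot: [-179.9, -0.2, 125.2]
wrist_force: [1.1, 0.1, 0.6]
finger_gap: 0.0879
grasp_force: 0.0
clock: 50.05
tool_pos: [0.4447, 0.0055, 0.2914]
tool_rot: [-180.0, -0.0, 125.3]
wrist_force: [0.5, -0.2, -0.5]
finger_gap: 0.0879
grasp_force: 0.0
w [443.9   7.9  15.1] [0.18308579 0.22434457]
d [ 538.3 -152.7   19.9] [0.13402104 0.21544151]
dbody [ 538.2 -152.5   22.7] [0.0542255  0.11620323]
tcp [0.4448 0.0054 0.2914] rot [-1.7997e+02 -1.0000e-02  1.2524e+02] t 50.1
twist rad -0.001 cm now [ 0.09  0.03 11.89] cm after twist [ 0.09  0.03 11.89]
```

```bash
python3 -m inch '[[8.8,0.05,0,3,0],[8.8,0,0,4,0],[8.8,0,0,3,0],[8.8,0,0,1.3,0],[8.8,0,0,0.5,0],[8.8,0,0,0,0],[2,0,0,0,0],[2,0,0,0,0],[2,0,0,0,0],[2,0,0,0,0],[2,0,0,0,0],[2,0,0,0,0]]' && python3 -m inch '[[0,0,0,0,0],[0,0,0,0,0],[0,0,0,0,0],[0,0,0,0,0]]' && python3 -m inch '[[0,0,0,-0.5,0],[0,0,0,-1,0],[0,0,0,-2,0],[0,0,0,-4,0],[0,0,0,-5,0],[0,0,0,-5,0],[0,0,0,-4,0],[0,0,0,-2,0],[0,0,0,-0.5,0],[0,0,0,0,0],[0,0,0,0,0]]'
python3 - <<'E'
from h import *
delta(.5763,-.2128,.1787,125.3)
E
```

```text
clock: 51.6
tool_pos: [0.4441, 0.0065, 0.1737]
tool_rot: [-180.0, -0.0, 125.3]
wrist_force: [0.2, -0.8, -0.3]
finger_gap: 0.0299
grasp_force: 0.3
clock: 52.1
tool_pos: [0.4441, 0.0065, 0.1737]
tool_rot: [-180.0, -0.0, 125.3]
wrist_force: [-0.3, -1.0, 0.8]
finger_gap: 0.0286
grasp_force: 30.0
clock: 53.48
tool_pos: [0.4437, 0.0067, 0.4123]
tool_rot: [-179.9, -0.1, 125.3]
wrist_force: [-0.3, 0.1, -5.0]
finger_gap: 0.0289
grasp_force: 30.0
tcp [0.4437 0.0067 0.4123] rot [-1.7991e+02 -1.1000e-01  1.2529e+02] t 53.475
twist rad -0.0 cm now [-25.57  -1.86  23.36] cm after twist [-25.57  -1.86  23.36]
```

```bash
python3 -m inch '[[0,-1,-0.1,0,0],[0,-2,-0.2,0,0],[0,-3,-0.2,0,0],[0,-3.5,-0.2,0,0],[0,-3.5,-0.3,0,0],[0,-3.5,-0.3,0,0],[0,-3.5,-0.2,0,0],[0,-2.6,-0.2,0,0],[0,-1.9,-0.1,0,0],[0,-1,0,0,0],[0,0,0,0,0],[0,0,0,0,0]]'
python3 - <<'E'
from h import *
delta(.5763,-.2128,.1807,125.3)
c=cap("side");save(c,"s9.png",s=1.5)
E
```

```text
clock: 54.98
tool_pos: [0.5766, -0.2116, 0.4137]
tool_rot: [180.0, -0.0, 125.3]
wrist_force: [0.9, -0.9, -4.8]
finger_gap: 0.0291
grasp_force: 30.0
tcp [ 0.5766 -0.2116  0.4137] rot [ 1.8000e+02 -3.0000e-02  1.2531e+02] t 54.975
twist rad 0.0 cm now [-0.08 -0.09 23.3 ] cm after twist [-0.08 -0.09 23.3 ]
```

View pics/s9.png

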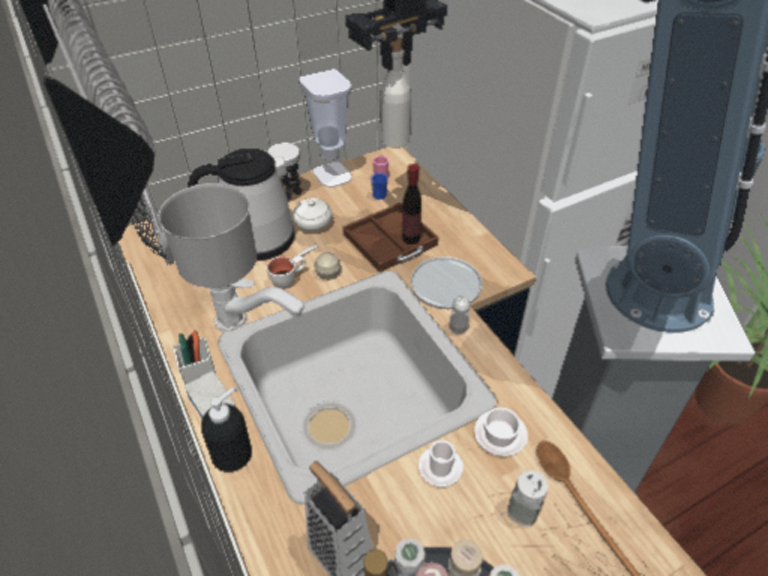

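The dark bottle stands in its old place at (412,205). The white one hangs upright at (396,110) above its own place, so I'll lower it.

```bash
python3 -m inch '[[0,-0.1,-0.1,2,0],[0,0,0,4,0],[0,0,0,4,0],[0,0,0,4,0],[0,0,0,4,0],[0,0,0,2.5,0],[0,0,0,1.5,0],[0,0,0,0.6,0],[0,0,0,0,0],[0,0,0,0,0]]' && python3 -m inch '[[0,0,0,0.2,0],[0,0,0,0.2,0],[0,0,0,0,0]]'
```

```text
clock: 56.28
tool_pos: [0.5773, -0.2138, 0.1891]
tool_rot: [179.9, 0.1, 125.3]
wrist_force: [-1.2, 0.0, -4.2]
finger_gap: 0.0288
grasp_force: 30.0
clock: 56.65
tool_pos: [0.5764, -0.2134, 0.1835]
tool_rot: [-180.0, -0.0, 125.3]
wrist_force: [-1.2, 0.3, -4.9]
finger_gap: 0.0288
grasp_force: 30.0
```

```bash
python3 -m inch '[[0,0,0,0.15,0],[0,0,0,0.1,0],[0,0,0,0,0]]' && python3 -m inch '[[0,0,0,0.1,0],[0,0,0,0,0]]'
```

```text
clock: 57.02
tool_pos: [0.5765, -0.2134, 0.181]
tool_rot: [-180.0, -0.0, 125.3]
wrist_force: [0.8, -0.2, -4.4]
finger_gap: 0.029
grasp_force: 30.0
clock: 57.28
tool_pos: [0.5768, -0.2136, 0.1808]
tool_rot: [180.0, 0.0, 125.3]
wrist_force: [-1.4, 0.4, -2.1]
finger_gap: 0.0288
grasp_force: 30.0
```

```bash
python3 -m inch '[[0,0,0,0.05,0],[5,0,0,0,0],[6,0,0,0,0],[8.8,0,0,0,0],[8.8,0,0,0,0],[8.8,0,0,-1,0],[8.8,0,0,-3,0],[8.8,0,0,-4,0],[8.8,0,0,-4,0],[8.8,0,0,-2,0],[8.8,0,0,0,0],[8.8,0,0,0,0]]'
python3 - <<'E'
from h import *
for n in ("top","side"):
  c=cap(n);W=cloud(c)
  for nm,xy,r,a,b in (("w",(.576,-.213),.035,.18,.235),("wb",(.576,-.213),.035,.04,.15),("d",(.538,-.159),.025,.17,.23),("small",(.4925,.427),.04,.02,.07),("L",(.3827,.3597),.05,.02,.05),("salt",(.443,.107),.03,.02,.1),("sugar",(.776,-.225),.06,.02,.1)):
    Q=near(W,xy,r,a,b)
    if len(Q)>4: print(n,nm,circ(Q),np.percentile(Q[:,2],[5,95]).round(3))
save(c,"s10.png",s=1.5); s=sensors.observe(); print(s["clock"],s["tool_pos"])
E
```

```text
clock: 58.78
tool_pos: [0.5759, -0.2131, 0.3178]
tool_rot: [-179.9, -0.1, 125.3]
wrist_force: [-0.2, -0.8, 0.3]
finger_gap: 0.0881
grasp_force: 0.0
top wb [ 577.6 -213.1   31.2] [0.051 0.148]
top d [ 539.3 -156.6   12.3] [0.192 0.218]
top small [492.8 425.6  21.5] [0.023 0.062]
top L [384.1 360.1  31.1] [0.022 0.047]
top salt [443.1 109.4  20.8] [0.037 0.09 ]
top sugar [ 782.7 -219.7   52.8] [0.035 0.065]
side w [ 577.8 -211.5   14.5] [0.183 0.233]
side wb [ 578.6 -209.5   30.4] [0.046 0.147]
side d [ 540.3 -157.8   14.8] [0.175 0.216]
side small [493.1 426.4  21.7] [0.022 0.062]
side L [385.6 359.9  31.9] [0.022 0.046]
side salt [444.  113.1  21. ] [0.026 0.088]
side sugar [ 778.3 -217.4   50.8] [0.027 0.06 ]
58.875 [ 0.57585322 -0.21299212  0.31747241]
```

View pics/s10.png

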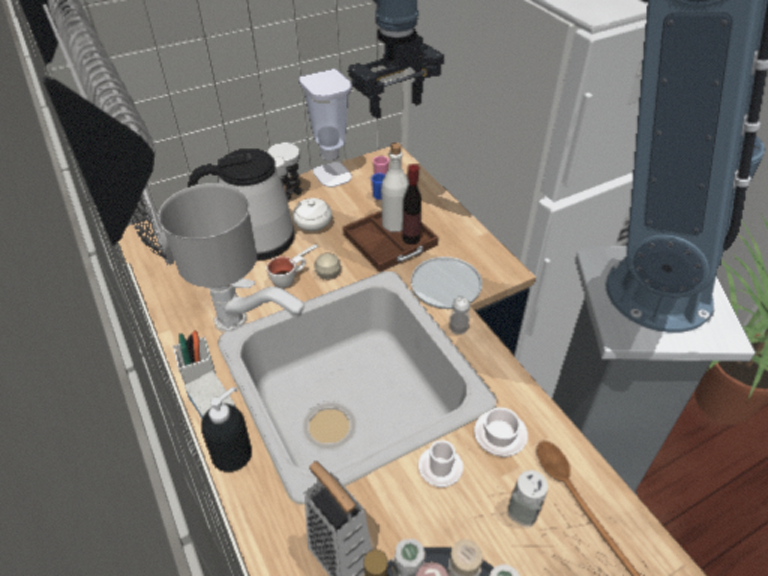

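Both bottles are back in their places (396,190) and (412,205), the pots are in their saucers (441,462) and (500,430), and the gripper is clear of everything.

```bash
python3 -c "
from cell import manip
print(manip.job_done())"
```

```text
the job is handed in; nothing more can be done
None
```

I handed the job in at about 59 s of the 115 s allowed: each pot is seated in its own saucer and both bottles are back upright in their old places in the caddy; the hand-in call gave no verdict, so this rests on my last camera check.

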